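Press a weight disc into the spring-loaded holder

ROBOT

A 6-joint arm with a two-finger parallel gripper is mounted at the origin on the work surface. World frame = base frame: x ahead of the robot, y to its left, z up, the work surface at z = 0. Lengths are in mm, angles in rad, forces in N, time in s.
With the tool pointing down it reaches from about 400 to 925 mm from the base axis. Payload 12.5 kg.
Tool frame: the origin (TCP) lies between the finger pads; the fingertips stand 14 mm ahead of it and the grasp point (between the pads) lies 5 mm behind it; x points along the fingers, y is the direction in which the jaws open and shut, and the axes are right-handed (so a half turn about x gives the same grasp; the last joint's range is limited). The gripper opens to 95 mm and grips with 3 to 60 N. Pads are 20 mm wide; open, the fingers measure 119 mm over their backs; the gripper's body (75 mm by 180 mm) begins 59 mm behind the grasp point.
Start: joints at [1.099, 0.491, 1.559, -0, 1.092, -0.106], TCP at [223.545, 583.674, 202.061] pointing down, gripper open.
Joint ranges: [-3.1, 3.1], [-0.84, 2.19], [0.05, 2.79], [-1.13, 4.28], [0.06, 2.93], [-2.69, 2.69]. Speed limits (rad/s): [2.22, 2.22, 2.79, 3.14, 3.14, 3.14].

INTERFACE

Orientations are given as [roll, pitch, yaw] about the fixed x, y, z axes, in that order (R = Rz(yaw) Ry(pitch) Rx(roll)).
In Python, from cell import env, cams gives the robot as it stands.
- The arm moves only by the tool carry_out, never from a script. Its arguments are lists of equal length, an entry for each row: "grip": the closure, from -1 (fully open) to 1 (shut); "linear": the shift along the tool's x, y, z scaled (see below), a list of three; "turn": the turn about the tool's x scaled (see below). In form: {"grip": [grip, ...], "linear": [[tx, ty, tz], ...], "turn": [turn, ...]}. A call has 1 to 5 rows; each row shifts and turns the commanded pose from where the row before left it, along the tool's axes as they then stand; what a row does not reach is not made up. The controller multiplies each number of a shift by 0.5 m and each number of a turn by 180 degrees. A row lasts 1/10 s, in which the tool goes at most 50 mm and 8.59 degrees, less where a joint would pass 70% of its speed; a pose out of reach is approached as far as the arm can. A call with a number of a shift or a turn outside -1 to 1 is refused whole. A call with a gripper value outside its range is refused whole. The fingers move at their own pace and stop on an object; the grip force is fixed at half the most. Time passes only in rows, so rows that do not move let the fingers close. It gives the time, the measured TCP pose, the force and the opening at its end, in the units of the state.
- env.state(): the state, without advancing time (a new reading comes with each control period).
- cams.read_camera(name): name is "scene" or "top" or "wrist"; returns the picture (384x512x3 uint8, blue, green, red); there is no depth.
- cams.camera_info(name): a dict with "fx", "fy", "cx", "cy" (pixels), "dist" ([k1, k2, p1, p2, k3] as OpenCV has them; the pictures are not rectified), "view" (4x4, takes a point from world to camera coordinates). Camera axes: x right, y down, z forward; pixel columns grow to the right and rows downward; lengths in mm; the calibration is good to about 2 mm. A picture is of the moment at which its call begins: read the wrist's pose just before it. camera_info takes no time and is no camera call; for the wrist camera it gives the pose at the moment of the call.
- env.job_done(): hands the job in, once; it reports no verdict.
The state is a dict: "t": time; "joints": joint angles; "qvel": joint speeds; "tau": joint torques, N m; "eef_pos": TCP position; "tcp_rot": TCP orientation; "ft_force": force on the tool from outside, world axes, zero at the start; "moment": the same for the moment, N m; "opening": opening from 0.0 (shut) to 1.0 (fully open).
Only numpy, scipy, OpenCV 4.12 (cv2) and the standard library are available. Lean on these libraries where they do the work, as an engineer would, in place of code of your own. Each camera call takes 0.05 s, during which the arm holds its last target. There are 200 camera calls.

TASK

Load the loose blue weight disc into the spring-loaded disc holder on the dresser top: set it flat in the holder's mouth, on top of the blue disc already stored there, and press it straight down with the gripper until both yellow catches snap back over it and keep the pile down. Let go and leave the loose orange disc where it lies.

Things in the scene. Friction and masses are not known exactly. Their poses are not given: they have to be found in the camera images.
- blue_disc_center (a point): centre (half-way up) of the loose blue weight disc to load: plain cylinder, 60 mm across, 24 mm thick, 0.28-0.45 kg, lying flat, z up; flat top with a dark centre. A like disc is stored in the holder, its top at the catch level. Set in the mouth, this disc rests on the catches' slopes, underside 0-10 mm above catch level. Once caught, its centre is 12 mm below catch level.
- orange_disc_center (a point): centre (half-way up) of a loose orange disc of the same size and build, 60 mm by 24 mm, lying flat on the table; not wanted, to be left in place.
- holder_catch (a point): on the upright axis of the fixed disc holder, 95 mm up, level with the flat underside of its two yellow catches; z up. Catches at +x and -x, noses 25 mm from the axis, faces sloping up and out. Four 6 mm steel guide rods at x +-27, y +-24 mm give a disc 2.8 mm play; their tips flare out 10 mm and end 45 mm above this point. Open at +y and -y: fingers gripping across y pass between the rods.
- platform (a joint): how far the white spring platform under the pile has sunk, m: 0 with one disc, 0.024 with a second caught, at most 0.038. Pressing a disc in takes some 3-12 N: it spreads the spring catches, then sinks the pile (220 N/m) till its top is below catch level and they snap in over it; press about 5 mm past that level. Let go, the pile rises against the catches.
Mind the look-alikes: they are no part of the job. Leave any green look-alike of the part that bears blue_disc_center alone. Leave any red look-alike of the part that bears holder_catch alone.

How it is judged:
By the outcome, as a careful person would: the job done as asked, in the order asked, and still so for the second after the job is handed in, with the robot touching nothing.
It also fails if it takes over 45 s, if anything falls off the work surface, if the arm or the gripper's body presses on something with over 40 N, if the wrist force passes 120 N, or if a joint passes its speed limit or range.

## Working session

There is one attempt and no reset: what is moved stays moved. The work goes in short steps, Python scripts to look and compute and a tool call to move; the robot and the scene stay as the last step left them, time stands still between calls to the robot, and variables do not carry over. Pictures are saved under pics/ and viewed, about 8 in all and at most 12, crops included, and the job is handed in when it is done.

Besides the shell and the picture viewer there is one more tool, called by a JSON object that holds its "op" and its "data". carry_out: Moves the arm, as the interface text tells. Shifts and turns lie within -1 to 1; 1 stands for 0.5 m of shift or 180 degrees of turn. Its arguments: {"type":"object","properties":{"grip":{"type":"array"},"linear":{"type":"array"},"turn":{"type":"array"}},"required":["grip","linear","turn"]}

```bash
mkdir -p pics; ls; python3 - <<'E'
from cell import env,cams
import cv2,numpy as np
a=cams.read_camera("scene");b=cams.read_camera("top")
cv2.imwrite("pics/s0.png",a);cv2.imwrite("pics/t0.png",b)
print(env.state())
for n in("scene","top","wrist"):print(cams.camera_info(n))
E
```

```text
pics
{'t': 0.1, 'joints': array([ 1.09941192e+00,  4.91483486e-01,  1.55937275e+00, -3.65747730e-06,
        1.09168475e+00, -1.05589185e-01]), 'qvel': array([ 0.00069224, -0.00133152,  0.00137277, -0.00055406,  0.00150037,
        0.00036266]), 'tau': array([ 3.24357039e-03, -6.13626623e+01, -2.58611584e+01,  6.94211153e-02,
        4.69507137e-02, -6.18643730e-05]), 'eef_pos': array([223.43262376, 583.46726837, 201.53542662]), 'tcp_rot': array([-1.67296471,  1.56984799, -2.03875824]), 'ft_force': array([0.87852776, 0.49147022, 0.47915482]), 'moment': array([-0.01167078,  0.00214426,  0.00300386]), 'opening': 0.9973086666756152}
{'fx': 380.8764937832713, 'fy': 380.8764937832713, 'cx': 262.6334580687925, 'cy': 192.36554234543928, 'dist': array([-0.06094974,  0.        ,  0.        ,  0.        ,  0.        ]), 'view': array([[-3.72030367e-01,  9.28128529e-01, -1.30705380e-02,
         1.07632197e+02],
       [ 7.04554168e-01,  2.73189407e-01, -6.54958756e-01,
        -2.80547328e+02],
       [-6.04315174e-01, -2.52873448e-01, -7.55551580e-01,
         1.18863635e+03],
       [ 0.0000
[... 432 characters left out ...]
    [ 2.00107361e-01, -2.38655074e-02, -9.79483273e-01,
         9.96658944e+02],
       [ 0.00000000e+00,  0.00000000e+00,  0.00000000e+00,
         1.00000000e+00]])}
{'fx': 265.488454982935, 'fy': 265.488454982935, 'cx': 253.62049480713952, 'cy': 190.5907145814308, 'dist': array([-0.06022346,  0.        ,  0.        ,  0.        ,  0.        ]), 'view': array([[ 3.58149100e-01,  9.33662582e-01, -1.84555400e-03,
        -6.24476614e+02],
       [ 8.91076860e-01, -3.41221874e-01,  2.99248497e-01,
        -3.36330174e+01],
       [ 2.78767381e-01, -1.08820110e-01, -9.54173428e-01,
         3.92035838e+02],
       [ 0.00000000e+00,  0.00000000e+00,  0.00000000e+00,
         1.00000000e+00]])}
```

View pics/s0.png

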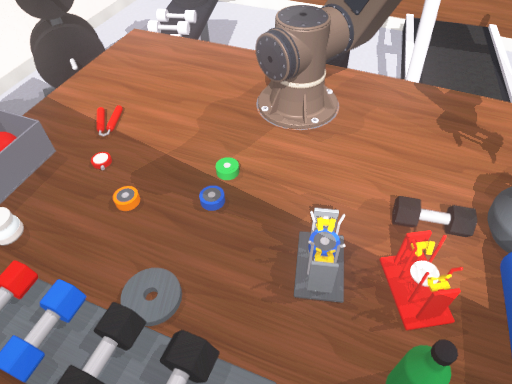

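View pics/t0.png

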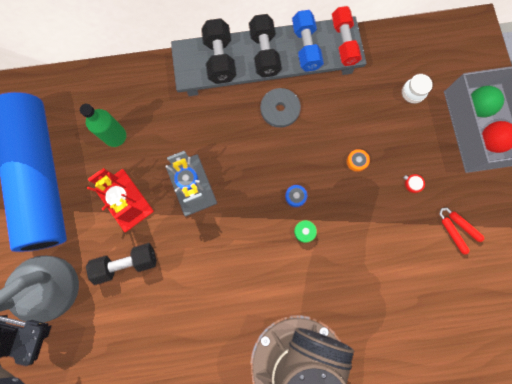

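Scene view: loose blue disc at (212,198), orange at (126,198), green look-alike at (227,168), grey holder at about (322,245), red look-alike at (420,285). Top view: blue disc at (297,196), holder at (186,178).

```bash
cat > h.py <<'E'
from cell import env,cams
import cv2,numpy as np
def ray(i,uv):
    K=np.array([[i['fx'],0,i['cx']],[0,i['fy'],i['cy']],[0,0,1]])
    p=cv2.undistortPoints(np.array([[uv]],float),K,i['dist'])[0,0]
    R,t=i['view'][:3,:3],i['view'][:3,3]
    return -R.T@t, R.T@np.r_[p,1]
def plane(i,uv,z):
    c,d=ray(i,uv); return c+d*(z-c[2])/d[2]
def cross(i,a,j,b):
    c,d=ray(i,a);e,f=ray(j,b)
    s=np.linalg.lstsq(np.c_[d,-f],e-c,rcond=None)[0]
    P,Q=c+d*s[0],e+f*s[1]; return (P+Q)/2,np.linalg.norm(P-Q)
def proj(i,P):
    K=np.array([[i['fx'],0,i['cx']],[0,i['fy'],i['cy']],[0,0,1]])
    R,t=i['view'][:3,:3],i['view'][:3,3]
    return cv2.projectPoints(np.array(P,float).reshape(-1,3),cv2.Rodrigues(R)[0],t,K,i['dist'])[0][:,0]
def blobs(im,lo,hi,amin=8):
    h=cv2.cvtColor(im,cv2.COLOR_BGR2HSV); m=cv2.inRange(h,lo,hi)
    n,l,s,c=cv2.connectedComponentsWithStats(m)
    return [(s[k],c[k],l==k) for k in range(1,n) if s[k][4]>=amin]
BLUE=((105,120,60),(125,255,255)); YEL=((22,120,80),(34,255,255))
E
python3 - <<'E'
from h import *
for n in("scene","top"):
    im=cv2.imread(f"pics/{n[0]}0.png");i=cams.camera_info(n)
    for nm,c in(("blue",BLUE),("yel",YEL)):
        for s,c_,m in blobs(im,*c):
            pts=cv2.findNonZero(m.astype(np.uint8));e=cv2.minEnclosingCircle(pts)
            print(n,nm,s,c_.round(1),np.round(e[0],1),round(e[1],1),plane(i,e[0],18).round(0)[:2],plane(i,c_,100).round(0)[:2])
a=cv2.imread("pics/s0.png")[180:320,270:370];b=cv2.imread("pics/t0.png")[140:225,145:230]
cv2.imwrite("pics/c0.png",np.hstack([cv2.resize(a,(400,560),interpolation=cv2.INTER_CUBIC),cv2.resize(b[:, :60],(400,560),interpolation=cv2.INTER_CUBIC)]))
E
```

```text
scene blue [199 186  26  24 310] [212.  199.5] [211.7 197.2] 13.1 [457. -65.] [521. -21.]
scene blue [309 229  31  20 135] [325.9 236.5] [324.  240.5] 15.2 [479. 221.] [524. 228.]
scene blue [309 244   2   8  11] [309.3 247.1] [309.  247.5] 3.5 [508. 195.] [559. 205.]
scene blue [313 245   3  12  21] [314.  250.6] [313.5 250.5] 5.5 [511. 207.] [564. 216.]
scene blue [321 250   6   6  23] [323.7 252.6] [323.9 252.6] 3.2 [509. 229.] [561. 234.]
scene blue [501 252  11  98 617] [507.5 288.2] [510.5 300.5] 48.5 [484. 607.] [516. 563.]
scene blue [  40  279   46   44 1178] [ 62.9 299.7] [ 62.5 300.5] 23.2 [ 808. -223.] [ 824. -164.]
scene blue [   0  335   45   47 1334] [ 19.6 358.1] [ 20.6 357.6] 23.8 [ 929. -220.] [ 934. -163.]
scene yel [316 217  20  15 191] [325.4 223.3] [325.6 223. ] 9.9 [432. 211.] [494. 219.]
scene yel [415 241  20  15 204] [424.8 247.3] [424.5 247.5] 11.0 [418. 429.] [480. 412.]
scene yel [315 248  20  15 172] [324.  256.2] [324.4 254.7] 10.7 [513. 231.] [569. 237.]
scene yel [428 274  24  17 227] [439.1 282.7] [439.5 280. ] 12.5 [487. 468.] [548. 445.]
top blue [
[... 256 characters left out ...]
605. 639.]
top blue [186 167  12  17  70] [192.8 174. ] [191.5 175. ] 8.7 [556. 221.] [537. 206.]
top blue [174 168  11  21  76] [177.8 178.5] [181. 178.] 10.0 [552. 252.] [530. 247.]
top blue [187 185   4   4  12] [188.5 186.5] [188.5 186.5] 2.1 [524. 234.] [504. 221.]
top blue [286 185  21  22 193] [295.5 195.9] [295.8 195.5] 10.9 [452. -66.] [437. -55.]
top yel [173 158  14  13 106] [179.5 164. ] [179.5 163.7] 7.3 [595. 252.] [569. 238.]
top yel [ 95 176  16  13  98] [102.8 182. ] [102.5 182.9] 7.8 [571. 477.] [550. 445.]
top yel [182 185  16  12 103] [189.9 190.6] [189.6 190.2] 7.7 [513. 232.] [493. 219.]
top yel [110 199  17  13  94] [119.  205.4] [118. 205.] 8.1 [500. 438.] [481. 407.]
```

View pics/c0.png

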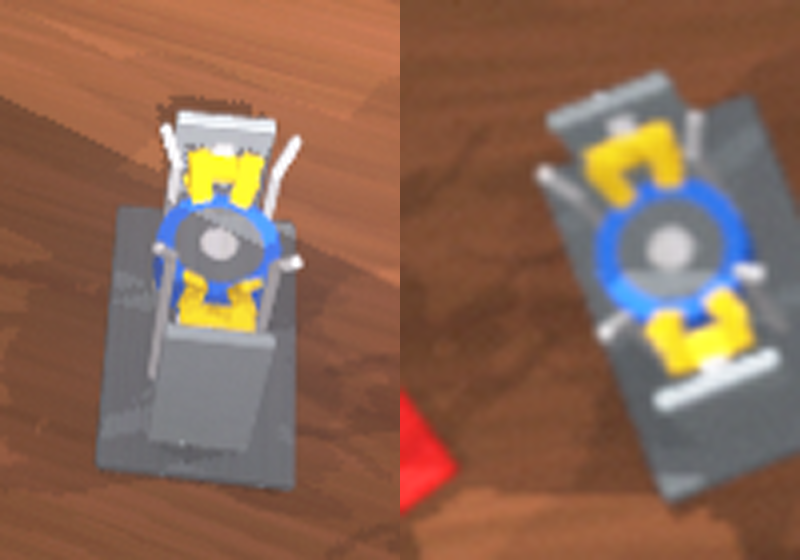

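Crop: both catches visible; the blue disc already in the holder is between them. Triangulated catch blobs agree in both views: (494,219) and (569,238). That puts the holder axis at about (531,228) with yaw about 0.24 rad. The loose disc is at about (455,-65).

```bash
cat >> h.py <<'E'
from scipy.spatial.transform import Rotation as Ro
def go(P,yaw=0.24,st=None):
    """shift in tool axes (units of 0.5 m) to P; turn still needed so the jaw line is at yaw+90 deg"""
    s=st or env.state(); R=Ro.from_euler('xyz',s['tcp_rot']).as_matrix()
    d=R.T@(np.array(P)-s['eef_pos']); y=R[:,1]
    a=np.degrees(np.arctan2(y[1],y[0])); need=(np.degrees(yaw)+90-a+90)%180-90
    print('t',round(s['t'],2),'tcp',s['eef_pos'].round(1),'F',s['ft_force'].round(1),'open',round(s['opening'],3),'j',s['joints'].round(2))
    print('lin',(d/500).round(4),'dist',np.linalg.norm(d).round(1),'jaw',a.round(2),'world turn needed',need.round(2),'turn',(-need/180).round(4),'tilt',np.degrees(np.arccos(-R[2,0])).round(2))
    return R
E
python3 - <<'E'
from h import *
R=go([455,-65,200]);print(R.round(3))
i=cams.camera_info("wrist");c=-i['view'][:3,:3].T@i['view'][:3,3];print('cam in tool',R.T@(c-env.state()['eef_pos']),'axis in tool',R.T@i['view'][2,:3])
for z in(24,0):print(plane(cams.camera_info('top'),(306,231),z))
E
```

```text
t 0.1 tcp [223.4 583.5 201.5] F [0.9 0.5 0.5] open 0.997 j [ 1.1   0.49  1.56 -0.    1.09 -0.11]
lin [ 0.004  -1.0455  0.8964] dist 688.6 jaw 69.04 world turn needed 34.71 turn -0.1928 tilt 0.05
[[-0.     0.358  0.934]
 [-0.001  0.934 -0.358]
 [-1.    -0.001 -0.   ]]
cam in tool [-181.43900348    0.27025057  -84.88429389] axis in tool [ 0.95414586 -0.00100802  0.29934039]
[347.96005549 -76.90046969  24.        ]
[349.59061854 -80.35487285   0.        ]
```

{"op": "carry_out", "data": {"grip": [-1,-1,-1,-1,-1], "linear": [[0,-0.0746,0.064],[0,-0.0746,0.064],[0,-0.0746,0.064],[0,-0.0746,0.064],[0,-0.0746,0.064]], "turn": [0,0,0,0,0]}}

```text
t: 0.6
eef_pos: [306.3, 350.4, 201.9]
tcp_rot: [-1.903, 1.571, -2.268]
ft_force: [0.8, -0.4, -1.1]
opening: 1.002
```

{"op": "carry_out", "data": {"grip": [-1,-1,-1,-1,-1], "linear": [[0,-0.0746,0.064],[0,-0.0746,0.064],[0,-0.0746,0.064],[0,-0.0746,0.064],[0,-0.0746,0.064]], "turn": [0,0,0,0,0]}}

```text
t: 1.1
eef_pos: [389.1, 119.0, 202.1]
tcp_rot: [0.851, 1.571, 0.485]
ft_force: [0.1, 0.5, -0.4]
opening: 1.0
```

{"op": "carry_out", "data": {"grip": [-1,-1,-1,-1,-1], "linear": [[0,0,0],[0,0,0],[0,0,0],[0,0,0],[0,0,0]], "turn": [-0.0386,-0.0386,-0.0386,-0.0386,-0.0386]}}

```text
t: 1.6
eef_pos: [388.8, 120.8, 201.9]
tcp_rot: [2.788, 1.57, 3.034]
ft_force: [-0.2, 0.1, -0.3]
opening: 0.999
```

```bash
python3 - <<'E'
from h import *
go([455,-65,160])
w=cams.read_camera("wrist");cv2.imwrite("pics/w1.png",w)
E
```

```text
t 1.6 tcp [388.8 120.8 201.9] F [-0.2  0.1 -0.3] open 0.999 j [ 0.14  0.18  2.06  0.    0.91 -1.68]
lin [ 0.0837 -0.3926  0.0382] dist 201.6 jaw 104.06 world turn needed -0.3 turn 0.0017 tilt 0.02
```

View pics/w1.png

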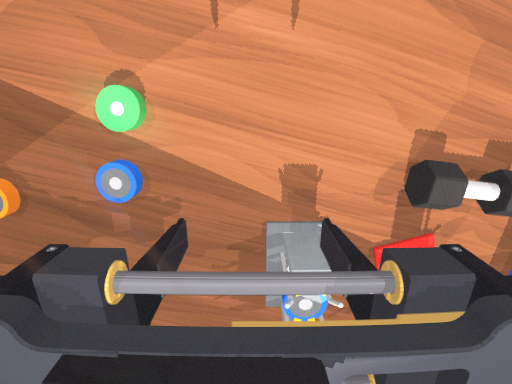

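Wrist view: loose blue disc at (118,181) with its centre hub at about (116,183), green at (121,107). The holder is at the bottom, between the fingers at about (305,300). Next I refine the disc position from this view and check the holder's yaw.

```bash
python3 - <<'E'
from h import *
i=cams.camera_info("wrist");im=cv2.imread("pics/w1.png")
for s,c,m in blobs(im,*BLUE,amin=100):
    e=cv2.minEnclosingCircle(cv2.findNonZero(m.astype(np.uint8)));print(s,c.round(1),np.round(e,1) if 0 else e, plane(i,e[0],18).round(1))
print('hub',plane(i,(116,183),24).round(1), proj(i,[455,-65,24]))
go([455,-65,160])
E
```

```text
[ 96 160  47  43 863] [121.3 179. ] ((118.84782409667969, 179.5), 23.286855697631836) [450.  -65.2  18. ]
[282 295  46  26 260] [303.3 309.9] ((304.47259521484375, 299.6369934082031), 22.946102142333984) [581.9 258.4  18. ]
hub [453.9 -66.   24. ] [[116.60535767 183.9008781 ]]
t 1.65 tcp [388.8 120.8 201.9] F [-0.2  0.3  0.7] open 1.003 j [ 0.14  0.18  2.06  0.    0.91 -1.68]
lin [ 0.0837 -0.3929  0.0353] dist 201.6 jaw 104.47 world turn needed -0.72 turn 0.004 tilt 0.02
```

{"op": "carry_out", "data": {"grip": [-1,-1,-1,-1,-1], "linear": [[0,-0.08,0.008],[0,-0.08,0.008],[0,-0.08,0.008],[0,-0.08,0.008],[0,-0.07,0.006]], "turn": [0,0,0,0,0]}}

```text
t: 2.15
eef_pos: [454.2, -65.8, 202.0]
tcp_rot: [0.676, 1.571, 0.913]
ft_force: [-0.4, 0.2, -0.6]
opening: 1.001
```

```bash
python3 - <<'E'
from h import *
go([455,-65,24])
i=cams.camera_info("wrist");im=cams.read_camera("wrist");cv2.imwrite("pics/w2.png",im)
for s,c,m in blobs(im,*BLUE,amin=100):
    e=cv2.minEnclosingCircle(cv2.findNonZero(m.astype(np.uint8)));print(s,c.round(1),e, plane(i,e[0],18).round(1))
print(proj(i,[[455,-65,24],[455,-65,0]]))
E
```

```text
t 2.15 tcp [454.2 -65.8 202. ] F [-0.4  0.2 -0.6] open 1.001 j [-0.29  0.26  1.95  0.    0.94 -2.1 ]
lin [0.3559 0.0012 0.0019] dist 178.0 jaw 103.61 world turn needed 0.15 turn -0.0008 tilt 0.01
[232 147  42  44 343] [249.5 169.6] ((252.8652801513672, 168.46392822265625), 22.008522033691406) [451.6 -67.8  18. ]
[[254.23557341 172.17051512]
 [254.22300891 168.39147182]]
```

View pics/w2.png

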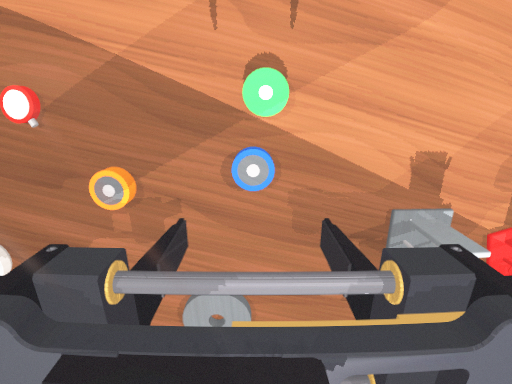

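Hub at (253,171), between the fingers and within about 1 mm of the TCP line. I descend to TCP z of about 17 and grip.

{"op": "carry_out", "data": {"grip": [-1,-1,-1,-1,-1], "linear": [[0.09,0,0],[0.09,0,0],[0.09,0,0],[0.08,0,0],[0.02,0,0]], "turn": [0,0,0,0,0]}}

```text
t: 2.7
eef_pos: [452.2, -63.5, 14.0]
tcp_rot: [2.601, 1.565, 2.84]
ft_force: [-0.2, 0.2, 1.1]
opening: 0.999
```

{"op": "carry_out", "data": {"grip": [0.7,0.7,0.7,0.7,0.7], "linear": [[0,0,0],[0,0,0],[0,0,0],[0,0,0],[0,0,0]], "turn": [0,0,0,0,0]}}

```text
t: 3.2
eef_pos: [454.3, -64.1, 18.0]
tcp_rot: [-0.473, 1.569, -0.232]
ft_force: [0.3, -0.2, 1.1]
opening: 0.634
```

{"op": "carry_out", "data": {"grip": [0.7,0.7,0.7,0.7,0.7], "linear": [[0,0,0],[0,0,0],[0,0,0],[0,0,0],[0,0,0]], "turn": [0,0,0,0,0]}}

```text
t: 3.7
eef_pos: [453.9, -64.0, 17.0]
tcp_rot: [1.795, 1.571, 2.036]
ft_force: [-0.2, 0.3, 0.2]
opening: 0.215
```

Opening reads 0.215, but a gripped 60 mm disc should read about 0.63. I'll look before going on.

```bash
python3 - <<'E'
from h import *
go([455,-65,17])
im=cams.read_camera("wrist");sc=cams.read_camera("scene")
cv2.imwrite("pics/w3.png",np.hstack([cv2.resize(im,(500,375)),cv2.resize(sc[110:290,130:310],(300,300))[:, :] if 0 else cv2.resize(sc[120:270,140:260],(300,375))]))
E
```

```text
t 3.7 tcp [453.9 -64.   17. ] F [-0.2  0.3  0.2] open 0.215 j [-0.28  0.57  2.13  0.    0.44 -2.1 ]
lin [-0.0001 -0.0026  0.0017] dist 1.5 jaw 103.78 world turn needed -0.03 turn 0.0001 tilt 0.01
```

View pics/w3.png

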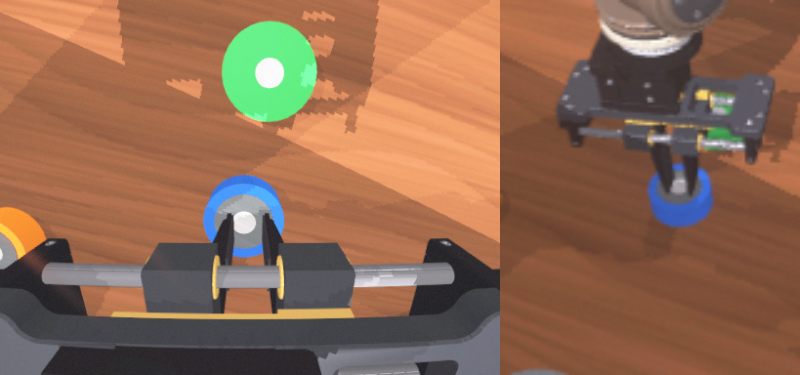

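The fingers are closing over the disc's top around the hub (245,222 in the left pane), not around its rim. I'll compare the drawn tip position with the reported one.

```bash
python3 - <<'E'
from h import *
s=env.state();R=go([455,-65,17]);p=s['eef_pos']
T=[p+R@[14,y,0] for y in(-10,0,10)]+[p]
for n in("wrist","scene","top"):
    i=cams.camera_info(n);im=cams.read_camera(n)
    print(n,'tips,tcp',proj(i,T).round(1).tolist(),'top ctr z24',proj(i,[454,-66,24]).round(1))
    for q,c,m in blobs(im,*BLUE,amin=60):
        e=cv2.minEnclosingCircle(cv2.findNonZero(m.astype(np.uint8)))
        if np.linalg.norm(plane(i,e[0],18)[:2]-[454,-66])<60:print('blue',q,e,plane(i,e[0],18).round(1))
    cv2.imwrite(f"pics/r_{n}.png",im)
print(s['tau'])
E
```

```text
t 3.8 tcp [453.8 -64.   17. ] F [-0.7 -0.1 -0.6] open 0.167 j [-0.28  0.57  2.13  0.    0.44 -2.1 ]
lin [-0.0001 -0.0026  0.0018] dist 1.6 jaw 103.78 world turn needed -0.03 turn 0.0002 tilt 0.01
wrist tips,tcp [[241.1, 218.7], [253.6, 218.7], [266.1, 218.7], [253.6, 226.2]] top ctr z24 [[250.8 229.9]]
blue [ 209  179   82   70 1782] ((249.2992706298828, 221.22216796875), 42.34832000732422) [450.2 -68.1  18. ]
blue [242 251  24  12 212] ((253.5, 256.5), 12.747649192810059) [478.4 -58.   18. ]
scene tips,tcp [[209.2, 200.1], [213.2, 200.5], [217.2, 200.9], [212.6, 196.8]] top ctr z24 [[211.4 194.7]]
blue [199 187  26  23 272] ((211.95603942871094, 197.510986328125), 13.165128707885742) [457.2 -63.7  18. ]
top tips,tcp [[297.4, 194.7], [294.3, 196.0], [291.1, 197.3], [294.7, 195.1]] top ctr z24 [[295.7 194.5]]
[ 1.80821946e-03 -5.07257688e+01 -1.02690965e+01 -3.08406784e-02
  5.45133976e-02  2.85969145e-04]
```

```bash
python3 - <<'E'
import cv2,numpy as np
a=cv2.imread("pics/r_wrist.png")[160:280,190:310];b=cv2.imread("pics/r_scene.png")[150:220,180:250]
f=lambda x:cv2.resize(x,(400,400),interpolation=cv2.INTER_NEAREST)
cv2.imwrite("pics/z.png",np.hstack([f(a),f(b)]))
E
```

```text
(no output)
```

View pics/z.png

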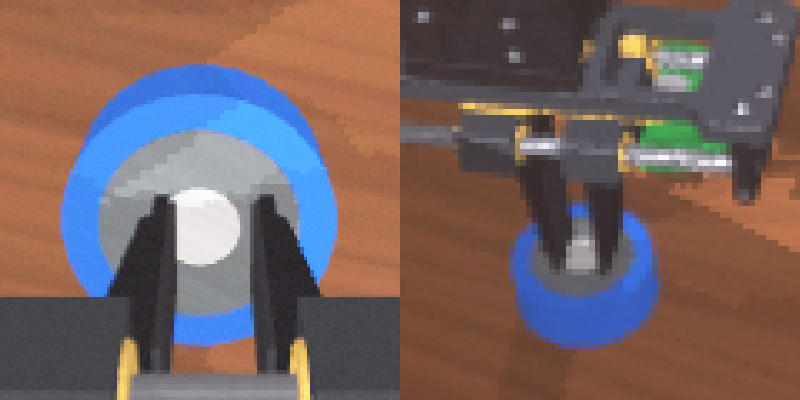

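Both panes show the finger tips above the disc's top face, although the reported z would put them near the table. I'll probe gently downward and watch the force.

{"op": "carry_out", "data": {"grip": [0.7,0.7,0.7,0.7,0.7], "linear": [[0.001,0,0],[0.001,0,0],[0.001,0,0],[0.001,0,0],[0,0,0]], "turn": [0,0,0,0,0]}}

```text
t: 4.45
eef_pos: [453.8, -64.0, 14.9]
tcp_rot: [1.799, 1.571, 2.039]
ft_force: [-0.5, -0.2, 0.0]
opening: 0.149
```

```bash
python3 - <<'E'
from h import *
s=env.state();go([454,-66,17]);print(s['moment'])
i=cams.camera_info("scene");j=cams.camera_info("top")
print('disc centre by scene x top',cross(i,(211.7,197.2),j,(295.8,195.5)))
print('tool-axis heights in scene',[(z,proj(i,[[453.9,-64,z],[463.6,-61.6,z]]).round(1).tolist()) for z in(3,14,24,34)])
k=cams.camera_info("wrist")
for z in (17,24,40):print('60 mm width px',z,np.ptp(proj(k,[[454+30*np.cos(a),-66+30*np.sin(a),z] for a in np.linspace(0,6.28,60)]),axis=0))
E
```

```text
t 4.45 tcp [453.8 -64.   14.9] F [-0.5 -0.2  0. ] open 0.149 j [-0.28  0.57  2.13  0.    0.44 -2.1 ]
lin [-0.0041 -0.0041 -0.0007] dist 2.9 jaw 103.78 world turn needed -0.03 turn 0.0002 tilt 0.01
[0.04847211 0.0404185  0.02370313]
disc centre by scene x top (array([452.99748475, -67.25168297,  13.02366839]), np.float64(0.09204564641740753))
tool-axis heights in scene [(3, [[213.2, 200.5], [212.3, 203.6]]), (14, [[212.7, 197.6], [211.7, 200.7]]), (24, [[212.2, 194.9], [211.3, 198.1]]), (34, [[211.7, 192.2], [210.8, 195.3]])]
60 mm width px 17 [80.94709315 73.89487463]
60 mm width px 24 [83.77040138 76.04743103]
60 mm width px 40 [91.01316576 81.41805883]
```

The evidence now agrees. The fingertip spread in the wrist images changes by 1.45 px/mm, which puts the tips about 12 mm behind the reported TCP, not 14 mm ahead. That means tip z = reported z + about 12, so they hover above the disc. I'll find the true length by touching the disc's top (z = 24) lightly.

{"op": "carry_out", "data": {"grip": [0.7,0.7,0.7,0.7,0.7], "linear": [[0.001,0,0],[0.001,0,0],[0.001,0,0],[0.001,0,0],[0,0,0]], "turn": [0,0,0,0,0]}}

```text
t: 4.95
eef_pos: [453.8, -63.9, 13.0]
tcp_rot: [1.596, 1.571, 1.837]
ft_force: [0.2, 0.4, -0.8]
opening: 0.148
```

{"op": "carry_out", "data": {"grip": [0.7,0.7,0.7,0.7], "linear": [[0.001,0,0],[0.001,0,0],[0,0,0],[0,0,0]], "turn": [0,0,0,0]}}

```text
t: 5.35
eef_pos: [453.9, -63.9, 12.0]
tcp_rot: [1.291, 1.571, 1.531]
ft_force: [0.3, 0.5, -0.6]
opening: 0.151
```

{"op": "carry_out", "data": {"grip": [0.7,0.7,0.7,0.7], "linear": [[0.001,0,0],[0.001,0,0],[0,0,0],[0,0,0]], "turn": [0,0,0,0]}}

```text
t: 5.75
eef_pos: [453.9, -64.0, 11.6]
tcp_rot: [-0.406, 1.57, -0.166]
ft_force: [-3.0, 0.9, 12.5]
opening: 0.146
```

{"op": "carry_out", "data": {"grip": [0.7,0.7,0.7,0.7], "linear": [[0.001,0,0],[0.001,0,0],[0,0,0],[0,0,0]], "turn": [0,0,0,0]}}

```text
t: 6.15
eef_pos: [454.0, -64.0, 11.6]
tcp_rot: [-0.476, 1.569, -0.235]
ft_force: [-5.4, 1.0, 30.6]
opening: 0.152
```

{"op": "carry_out", "data": {"grip": [0.7,0.7,0.7,0.7], "linear": [[0.001,0,0],[0.001,0,0],[0,0,0],[0,0,0]], "turn": [0,0,0,0]}}

```text
t: 6.55
eef_pos: [454.0, -64.0, 11.5]
tcp_rot: [-0.503, 1.569, -0.262]
ft_force: [-8.9, 2.8, 50.1]
opening: 0.153
```

Contact comes at eef z = 11.6, which should be z = 24. So the true tips are 12.3 mm behind the reported TCP, 26 mm off the stated tool length. I allow for that from here on: raise, open, re-centre, go down to eef z of about -9 (tips at z of about 3).

{"op": "carry_out", "data": {"grip": [0.7,-1,-1,-1,-1], "linear": [[-0.03,0,0],[0,-0.005,-0.002],[0,0,0],[0,0,0],[0,0,0]], "turn": [0,0,0,0,0]}}

```text
t: 7.05
eef_pos: [453.2, -66.6, 23.5]
tcp_rot: [2.518, 1.57, 2.758]
ft_force: [0.4, -0.1, 0.6]
opening: 0.432
```

{"op": "carry_out", "data": {"grip": [-1,-1,-1,-1,-1], "linear": [[0,0,0],[0,0,0],[0,0,0],[0,0,0],[0,0,0]], "turn": [0,0,0,0,0]}}

```text
t: 7.55
eef_pos: [453.5, -66.6, 24.0]
tcp_rot: [1.623, 1.571, 1.863]
ft_force: [-0.1, 0.5, 0.2]
opening: 0.852
```

{"op": "carry_out", "data": {"grip": [-1,-1,-1,-1,-1], "linear": [[0,0,0],[0,0,0],[0,0,0],[0,0,0],[0,0,0]], "turn": [0,0,0,0,0]}}

```text
t: 8.05
eef_pos: [453.5, -66.6, 24.0]
tcp_rot: [1.174, 1.571, 1.415]
ft_force: [-0.4, -0.6, 0.2]
opening: 0.998
```

```bash
python3 - <<'E'
from h import *
go([453.5,-66.5,-9])
i=cams.camera_info("wrist");im=cams.read_camera("wrist");cv2.imwrite("pics/w4.png",im)
p=env.state()['eef_pos']
h=cv2.cvtColor(im,cv2.COLOR_BGR2HSV)
ctr=proj(i,[453.5,-66.5,24])[0];print('expected hub',ctr)
x,y=ctr.astype(int);g=((h[...,1]<45)&(h[...,2]>140)).astype(np.uint8);g[:y-30]=0;g[y+30:]=0;g[:,:x-30]=0;g[:,x+30:]=0
n,l,s,c=cv2.connectedComponentsWithStats(g)
for k in range(1,n):
    if s[k][4]>60:print('hub',s[k],c[k],plane(i,c[k],24).round(1))
E
```

```text
t 8.05 tcp [453.5 -66.6  24. ] F [-0.4 -0.6  0.2] open 0.998 j [-0.29  0.55  2.13  0.    0.46 -2.1 ]
lin [0.0661 0.0002 0.0001] dist 33.0 jaw 103.78 world turn needed -0.03 turn 0.0002 tilt 0.01
expected hub [253.74354347 226.22952505]
hub [ 225  198   57   53 2226] [253.30592992 222.67070979] [450.8 -67.5  24. ]
```

{"op": "carry_out", "data": {"grip": [-1,-1,-1,0.7,0.7], "linear": [[0.03,0,-0.002],[0.03,0,0],[0.006,0,0],[0,0,0],[0,0,0]], "turn": [0,0,0,0,0]}}

```text
t: 8.6
eef_pos: [452.7, -66.9, -8.6]
tcp_rot: [-0.31, 1.57, -0.069]
ft_force: [0.3, -0.1, 1.1]
opening: 0.887
```

{"op": "carry_out", "data": {"grip": [0.7,0.7,0.7,0.7,0.7], "linear": [[0,0,0],[0,0,0],[0,0,0],[0,0,0],[0,0,0]], "turn": [0,0,0,0,0]}}

```text
t: 9.1
eef_pos: [452.7, -66.9, -8.7]
tcp_rot: [-0.377, 1.57, -0.136]
ft_force: [-1.0, 0.3, 5.6]
opening: 0.627
```

{"op": "carry_out", "data": {"grip": [0.7,0.7,0.7,0.7], "linear": [[0,0,0],[0,0,0],[0,0,0],[0,0,0]], "turn": [0,0,0,0]}}

```text
t: 9.5
eef_pos: [452.7, -66.9, -8.7]
tcp_rot: [-0.412, 1.57, -0.171]
ft_force: [-1.4, -0.4, 5.9]
opening: 0.631
```

Gripped: opening 0.63 = 60 mm. Lift.

{"op": "carry_out", "data": {"grip": [0.7,0.7,0.7,0.7,0.7], "linear": [[-0.04,0,0],[-0.09,0,0],[-0.09,0,0],[-0.09,0,0],[-0.06,0,0]], "turn": [0,0,0,0,0]}}

```text
t: 10.0
eef_pos: [452.5, -66.8, 178.7]
tcp_rot: [-0.472, 1.569, -0.231]
ft_force: [0.8, 0.3, -4.4]
opening: 0.624
```

```bash
python3 - <<'E'
from h import *
go([531.3,228.3,176])
E
```

```text
t 10.0 tcp [452.5 -66.8 178.7] F [ 0.8  0.3 -4.4] open 0.624 j [-0.29  0.28  1.98  0.    0.87 -2.1 ]
lin [0.0054 0.5357 0.2937] dist 305.5 jaw 103.78 world turn needed -0.03 turn 0.0002 tilt 0.11
```

{"op": "carry_out", "data": {"grip": [0.7,0.7,0.7,0.7,0.7], "linear": [[0,0.063,0.058],[0,0.063,0.059],[0,0.063,0.059],[0,0.063,0.059],[0,0.063,0.059]], "turn": [0,0,0,0,0]}}

```text
t: 10.5
eef_pos: [557.9, 122.8, 175.6]
tcp_rot: [2.971, 1.57, -3.071]
ft_force: [0.6, -0.0, -3.1]
opening: 0.625
```

```bash
python3 - <<'E'
from h import *
go([531.3,228.3,176])
i=cams.camera_info("wrist");im=cams.read_camera("wrist");cv2.imwrite("pics/w5.png",im)
print(proj(i,[[531.3,228.3,95],[494,219,100],[569,238,100]]))
for nm,c in(("blue",BLUE),("yel",YEL)):
    for s,c_,m in blobs(im,*c,amin=40):print(nm,s,c_.round(1),plane(i,c_,100).round(1)[:2])
E
```

```text
t 10.5 tcp [557.9 122.8 175.6] F [ 0.6 -0.  -3.1] open 0.625 j [ 0.1   0.44  1.72  0.    0.98 -1.71]
lin [-0.0008  0.2176 -0.0014] dist 108.8 jaw 103.79 world turn needed -0.04 turn 0.0002 tilt 0.06
[[357.73768082 192.46666444]
 [363.84556824 156.87901084]
 [355.55118867 228.45244667]]
blue [323 169  62  50 816] [345. 195.] [536.  213.9]
blue [212 192  86  38 833] [254.  202.9] [566.5 125.2]
yel [342 145  48  27 864] [364.1 157.1] [494.1 219.3]
yel [503 181   9  23 155] [508.  191.6] [489.3 389.4]
yel [339 213  40  25 689] [357.7 226.7] [566.5 239.6]
yel [504 239   8   9  58] [508.  242.5] [544.7 423.4]
yel [502 250  10  11  71] [506.2 255.7] [560.9 430.9]
```

View pics/w5.png

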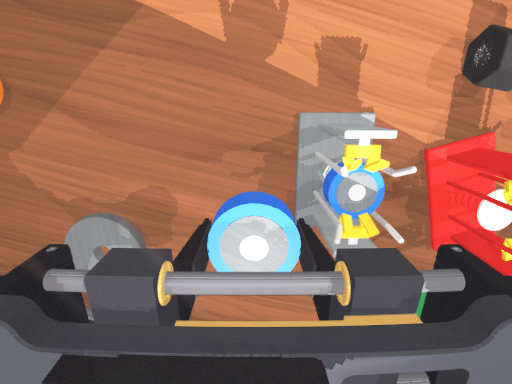

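Wrist view: held disc's hub at (254,248); stored disc's hub at (357.5,191.5), within 1 px of where the estimated axis (531.3,228.3,95) projects.

```bash
python3 - <<'E'
from h import *
i=cams.camera_info("wrist");im=cv2.imread("pics/w5.png");s=env.state();R=go([531.3,228.3,176])
g=cv2.cvtColor(im,cv2.COLOR_BGR2GRAY)
def hub(x,y,r,th):
    m=np.zeros_like(g);m[y-r:y+r,x-r:x+r]=(g[y-r:y+r,x-r:x+r]>th)&(cv2.cvtColor(im,cv2.COLOR_BGR2HSV)[y-r:y+r,x-r:x+r,1]<40)
    n,l,st,c=cv2.connectedComponentsWithStats(m);k=l[y,x];return st[k],c[k]
for nm,x,y,r,z in(("held",254,248,20,s['eef_pos'][2]+32.7),("stored",357,191,10,95)):
    for th in(190,205,220):
        st,c=hub(x,y,r,th);P=plane(i,c,z);print(nm,th,st,c.round(1),P.round(1),'tool rel',(R.T@(P-s['eef_pos'])).round(1))
E
```

```text
t 10.55 tcp [560.6 127.2 175.6] F [-1.4  3.  -3.8] open 0.624 j [ 0.11  0.45  1.72  0.    0.98 -1.71]
lin [-0.0006  0.2103 -0.0085] dist 105.3 jaw 103.86 world turn needed -0.11 turn 0.0006 tilt 0.13
held 190 [ 234  228   40   40 1600] [253.5 247.5] [560.1 127.  208.3] tool rel [-32.7   0.   -0.5]
held 205 [ 234  228   40   40 1526] [253.1 248.3] [560.7 126.9 208.3] tool rel [-32.7  -0.3   0. ]
held 220 [239 235  30  26 611] [253.8 247.7] [560.2 127.2 208.3] tool rel [-32.7   0.2  -0.4]
stored 190 [348 181  19  20 276] [357.4 190.9] [532.5 231.9  95. ] tool rel [ 80.7 108.3  -2.3]
stored 205 [348 181  19  20 269] [357.3 191. ] [532.7 231.9  95. ] tool rel [ 80.7 108.2  -2.2]
stored 220 [348 181  19  20 255] [357.4 191.2] [532.9 232.   95. ] tool rel [ 80.7 108.3  -2. ]
```

The arm was still settling in that picture, so I repeat it at rest.

```bash
cat >> h.py <<'E'
def hub(im,i,P):
    """hub (bright, grey) blob nearest the guess P; its position on P's plane"""
    x,y=proj(i,P)[0].astype(int);r=22;h=cv2.cvtColor(im,cv2.COLOR_BGR2HSV)[y-r:y+r,x-r:x+r]
    n,l,s,c=cv2.connectedComponentsWithStats(((h[...,1]<40)&(h[...,2]>215)).astype(np.uint8))
    k=min((k for k in range(1,n) if s[k][4]>60),key=lambda k:np.hypot(*(c[k]-r)))
    return s[k],plane(i,c[k]+[x-r,y-r],P[2])
E
python3 - <<'E'
from h import *
for _ in range(3):cams.read_camera("wrist")
s=env.state();R=go([531.3,228.3,176]);i=cams.camera_info("wrist");im=cams.read_camera("wrist");cv2.imwrite("pics/w6.png",im)
for P in ([531.3,228.3,95],s['eef_pos']+[0,0,32.7]):
    b,Q=hub(im,i,P);print(b,Q.round(1),'tool rel',(R.T@(Q-s['eef_pos'])).round(1))
for sz,c_,m in blobs(im,*YEL,amin=300):print(sz,plane(i,c_,100).round(1))
E
```

```text
t 10.7 tcp [557.1 121.7 175.1] F [-0.2 -0.7 -3.7] open 0.623 j [ 0.1   0.44  1.73 -0.    0.97 -1.71]
lin [-0.0018  0.2194  0.001 ] dist 109.7 jaw 103.88 world turn needed -0.13 turn 0.0007 tilt 0.12
[  5   0  37  31 502] [523.2 226.   95. ] tool rel [ 80.1 109.4  -7.7]
[   0    0   44   44 1512] [559.6 121.6 207.8] tool rel [-32.7  -0.7   2.3]
[343 146  48  27 867] [494.1 219.2 100. ]
[340 214  40  26 687] [566.5 239.6 100. ]
```

```bash
python3 - <<'E'
from h import *
s=env.state();i=cams.camera_info("wrist");im=cv2.imread("pics/w6.png");h=cv2.cvtColor(im,cv2.COLOR_BGR2HSV)
R=go([531.3,228.3,176])
for P in ([531.3,228.3,95],s['eef_pos']+[0,0,32.7]):
    x,y=proj(i,P)[0].astype(int)
    for th in(200,220,235,248):
        n,l,st,c=cv2.connectedComponentsWithStats(((h[...,1]<40)&(h[...,2]>th)).astype(np.uint8))
        k=l[y,x]
        if k: Q=plane(i,c[k],P[2]);print(th,st[k],c[k].round(1),Q.round(1),'tool rel',(R.T@(Q-s['eef_pos'])).round(1))
E
```

```text
t 10.75 tcp [557.  120.9 175.4] F [-0.1  0.6 -3.1] open 0.627 j [ 0.1   0.44  1.73 -0.    0.97 -1.71]
lin [-0.0013  0.2208  0.0015] dist 110.4 jaw 103.82 world turn needed -0.06 turn 0.0004 tilt 0.1
200 [340 168  38  34 563] [359.  185.2] [522.4 224.8  95. ] tool rel [ 80.4 109.1  -8.7]
220 [341 168  36  34 499] [358.7 185.6] [522.9 224.7  95. ] tool rel [ 80.4 108.9  -8.1]
235 [350 186  16  16 209] [357.4 193.6] [531.4 226.4  95. ] tool rel [ 80.4 108.5   0.5]
248 [350 186  16  16 192] [357.6 193.6] [531.4 226.5  95. ] tool rel [ 80.4 108.7   0.5]
200 [ 220  216   68   56 3100] [253.8 244.7] [554.5 120.5 208.1] tool rel [-32.7   0.2  -2.5]
220 [239 233  42  37 714] [255.8 249.1] [557.3 122.5 208.1] tool rel [-32.7   1.5   0.6]
235 [239 235  30  26 594] [253.4 247.7] [556.7 120.8 208.1] tool rel [-32.7  -0.   -0.4]
248 [240 235  28  26 575] [253.5 247.8] [556.7 120.8 208.1] tool rel [-32.7  -0.   -0.3]
```

At rest, the stored hub is 108.7 mm in y and 0.5 mm in z from the TCP in tool axes. The held disc is centred (0, -0.3). Axis estimate is (531.4,227.7). Moving above it.

{"op": "carry_out", "data": {"grip": [0.7,0.7,0.7,0.7,0.7], "linear": [[0,0.05,0.001],[0,0.06,0.001],[0,0.06,0],[0,0.049,0],[0,0,0]], "turn": [0,0,0,0,0]}}

```text
t: 11.25
eef_pos: [531.6, 228.6, 176.1]
tcp_rot: [2.421, 1.57, 2.662]
ft_force: [0.3, 0.4, -2.8]
opening: 0.624
```

{"op": "carry_out", "data": {"grip": [0.7,0.7,0.7], "linear": [[0,0,0],[0,0,0],[0,0,0]], "turn": [0,0,0]}}

```text
t: 11.55
eef_pos: [532.9, 226.5, 176.1]
tcp_rot: [-2.519, 1.571, -2.28]
ft_force: [1.2, 0.0, -3.1]
opening: 0.625
```

```bash
python3 - <<'E'
from h import *
s=env.state();go([531.7,227.8,125])
sc=cams.read_camera("scene");tp=cams.read_camera("top");w=cams.read_camera("wrist")
f=lambda x,s:cv2.resize(x,s,interpolation=cv2.INTER_CUBIC)
cv2.imwrite("pics/p1.png",np.hstack([f(sc[150:310,260:380],(360,480)),f(w[100:330,140:370],(440,440))[:, :] if 0 else f(w[100:340,145:365],(440,480))]))
E
```

```text
t 11.55 tcp [532.9 226.5 176.1] F [ 1.2  0.  -3.1] open 0.625 j [ 0.29  0.45  1.7  -0.    0.98 -1.52]
lin [ 0.1022  0.003  -0.0017] dist 51.1 jaw 103.69 world turn needed 0.06 turn -0.0003 tilt 0.0
```

View pics/p1.png

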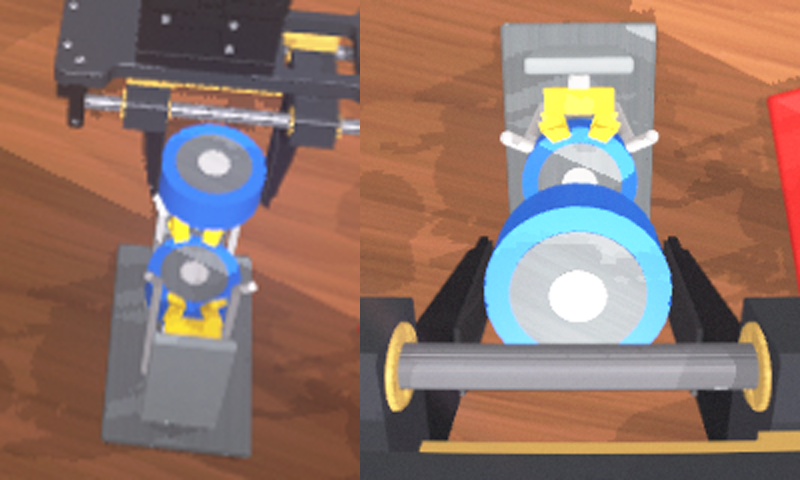

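The held and stored hubs share the wrist column (both 578 in the crop), and the rod tips (517 and 643) are symmetric about it, so the jaw direction is aligned. I descend between the rods, checking force.

{"op": "carry_out", "data": {"grip": [0.7,0.7,0.7,0.7,0.7], "linear": [[0.03,0,-0.001],[0.03,0,0],[0.03,0,0],[0.02,0,0],[0,0,0]], "turn": [0,0,0,0,0]}}

```text
t: 12.2
eef_pos: [531.7, 227.3, 119.9]
tcp_rot: [-3.119, 1.569, -2.879]
ft_force: [-0.1, 0.3, -3.7]
opening: 0.628
```

{"op": "carry_out", "data": {"grip": [0.7,0.7,0.7,0.7,0.7], "linear": [[0.006,0,0],[0.006,0,0],[0.006,0,0],[0.006,0,0],[0,0,0]], "turn": [0,0,0,0,0]}}

```text
t: 12.7
eef_pos: [532.0, 227.5, 108.8]
tcp_rot: [2.996, 1.57, -3.047]
ft_force: [-0.0, -0.7, -2.9]
opening: 0.626
```

{"op": "carry_out", "data": {"grip": [0.7,0.7,0.7,0.7,0.7], "linear": [[0.004,0,0],[0.004,0,0],[0.004,0,0],[0.004,0,0],[0,0,0]], "turn": [0,0,0,0,0]}}

```text
t: 13.2
eef_pos: [532.1, 227.5, 100.7]
tcp_rot: [3.005, 1.57, -3.038]
ft_force: [0.3, 0.3, -2.9]
opening: 0.628
```

{"op": "carry_out", "data": {"grip": [0.7,0.7,0.7,0.7,0.7], "linear": [[0.002,0,0],[0.002,0,0],[0.002,0,0],[0.002,0,0],[0,0,0]], "turn": [0,0,0,0,0]}}

```text
t: 13.7
eef_pos: [531.9, 227.5, 97.0]
tcp_rot: [2.974, 1.57, -3.069]
ft_force: [-0.9, -0.7, -0.9]
opening: 0.622
```

{"op": "carry_out", "data": {"grip": [0.7,0.7,0.7], "linear": [[0.002,0,0],[0,0,0],[0,0,0]], "turn": [0,0,0]}}

```text
t: 14.0
eef_pos: [532.0, 227.5, 96.1]
tcp_rot: [2.836, 1.571, 3.077]
ft_force: [-3.6, -1.3, 1.3]
opening: 0.624
```

{"op": "carry_out", "data": {"grip": [0.7,0.7,0.7], "linear": [[0.002,0,0],[0,0,0],[0,0,0]], "turn": [0,0,0]}}

```text
t: 14.3
eef_pos: [532.3, 227.6, 95.1]
tcp_rot: [0.253, 1.57, 0.493]
ft_force: [-2.7, -0.9, 2.4]
opening: 0.624
```

Resting on the catch slopes (contact at underside of about 104). Release and look.

{"op": "carry_out", "data": {"grip": [-0.7,-0.7,-0.7,-0.7,-0.7], "linear": [[0,0,0],[0,0,0],[0,0,0],[0,0,0],[0,0,0]], "turn": [0,0,0,0,0]}}

```text
t: 14.8
eef_pos: [532.2, 227.6, 95.0]
tcp_rot: [0.495, 1.571, 0.735]
ft_force: [0.3, 0.0, -0.2]
opening: 0.85
```

{"op": "carry_out", "data": {"grip": [-0.7,-0.7,-0.7,-0.7,-0.7], "linear": [[-0.02,0,0],[-0.03,0,0],[-0.03,0,0],[0,0,0],[0,0,0]], "turn": [0,0,0,0,0]}}

```text
t: 15.3
eef_pos: [532.2, 227.6, 135.3]
tcp_rot: [0.146, 1.57, 0.387]
ft_force: [-0.8, 0.8, 0.0]
opening: 0.85
```

```bash
python3 - <<'E'
from h import *
go([531.7,227.7,120])
sc=cams.read_camera("scene");w=cams.read_camera("wrist");cv2.imwrite("pics/w7.png",w)
f=lambda x,s:cv2.resize(x,s,interpolation=cv2.INTER_CUBIC)
cv2.imwrite("pics/p2.png",np.hstack([f(sc[150:310,260:380],(360,480)),f(w[100:340,145:365],(440,480))]))
E
```

```text
t 15.3 tcp [532.2 227.6 135.3] F [-0.8  0.8  0. ] open 0.85 j [ 0.29  0.5   1.75  0.    0.89 -1.52]
lin [ 0.0306  0.0005 -0.0009] dist 15.3 jaw 103.78 world turn needed -0.03 turn 0.0002 tilt 0.05
```

View pics/p2.png

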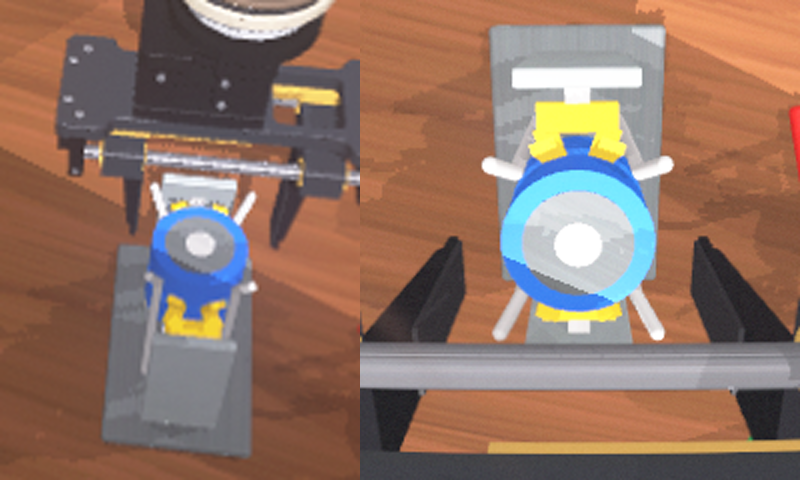

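The disc sits flat in the mouth between the four rods, its hub at (578,245) in the crop and centred between the open fingers. Closing the fingers, then pressing on its centre.

{"op": "carry_out", "data": {"grip": [1,1,1,1,1], "linear": [[0,0,0],[0,0,0],[0,0,0],[0,0,0],[0,0,0]], "turn": [0,0,0,0,0]}}

```text
t: 15.9
eef_pos: [532.2, 227.6, 135.0]
tcp_rot: [1.9, 1.571, 2.141]
ft_force: [-0.2, 0.5, -0.2]
opening: 0.488
```

{"op": "carry_out", "data": {"grip": [1,1,1,1,1], "linear": [[0,0,0],[0,0,0],[0,0,0],[0,0,0],[0,0,0]], "turn": [0,0,0,0,0]}}

```text
t: 16.4
eef_pos: [532.2, 227.6, 135.1]
tcp_rot: [0.404, 1.571, 0.645]
ft_force: [-0.5, -0.0, -1.0]
opening: 0.065
```

{"op": "carry_out", "data": {"grip": [1,1,1,1,1], "linear": [[0.01,0,0],[0.01,0,0],[0.01,0,0],[0.006,0,0],[0,0,0]], "turn": [0,0,0,0,0]}}

```text
t: 16.9
eef_pos: [531.9, 227.5, 116.4]
tcp_rot: [3.13, 1.57, -2.913]
ft_force: [-0.3, -0.2, -0.4]
opening: 0.006
```

{"op": "carry_out", "data": {"grip": [1,1,1,1,1], "linear": [[0.004,0,0],[0.004,0,0],[0.004,0,0],[0.004,0,0],[0,0,0]], "turn": [0,0,0,0,0]}}

```text
t: 17.4
eef_pos: [532.7, 227.7, 109.5]
tcp_rot: [0.097, 1.569, 0.337]
ft_force: [1.5, 0.4, 2.4]
opening: 0.008
```

{"op": "carry_out", "data": {"grip": [1,1,1,1,1], "linear": [[0.004,0,0],[0.004,0,0],[0.004,0,0],[0.004,0,0],[0,0,0]], "turn": [0,0,0,0,0]}}

```text
t: 17.9
eef_pos: [532.2, 227.6, 100.8]
tcp_rot: [2.094, 1.571, 2.335]
ft_force: [1.0, 0.3, 1.4]
opening: 0.004
```

{"op": "carry_out", "data": {"grip": [1,1,1,1,1], "linear": [[0.004,0,0],[0.004,0,0],[0.004,0,0],[0.004,0,0],[0,0,0]], "turn": [0,0,0,0,0]}}

```text
t: 18.4
eef_pos: [532.1, 227.6, 92.8]
tcp_rot: [2.001, 1.571, 2.241]
ft_force: [0.6, 1.3, 1.9]
opening: 0.005
```

{"op": "carry_out", "data": {"grip": [1,1,1,1,1], "linear": [[0.003,0,0],[0.003,0,0],[0.003,0,0],[0.003,0,0],[0,0,0]], "turn": [0,0,0,0,0]}}

```text
t: 18.9
eef_pos: [532.2, 227.6, 87.1]
tcp_rot: [0.407, 1.571, 0.648]
ft_force: [0.3, 0.9, 4.0]
opening: 0.001
```

{"op": "carry_out", "data": {"grip": [1,1,1,1,1], "linear": [[0.003,0,0],[0.003,0,0],[0.003,0,0],[0.002,0,0],[0,0,0]], "turn": [0,0,0,0,0]}}

```text
t: 19.4
eef_pos: [532.3, 227.6, 81.5]
tcp_rot: [0.252, 1.57, 0.493]
ft_force: [1.0, 0.7, 4.8]
opening: 0.004
```

{"op": "carry_out", "data": {"grip": [1,1,1,1,1], "linear": [[0.002,0,0],[0.002,0,0],[0.002,0,0],[0.002,0,0],[0,0,0]], "turn": [0,0,0,0,0]}}

```text
t: 19.9
eef_pos: [532.3, 227.6, 77.6]
tcp_rot: [0.196, 1.571, 0.437]
ft_force: [1.0, 1.1, 6.3]
opening: 0.002
```

The 6.3 N at tip z of about 90 matches the spring at 29 mm of sink (6.4 N). I lift slowly; if the disc is caught, the force should vanish at eef z of about 83.

{"op": "carry_out", "data": {"grip": [1,1,1,1,1], "linear": [[0,0,0],[-0.004,0,0],[-0.005,0,0],[-0.005,0,0],[0,0,0]], "turn": [0,0,0,0,0]}}

```text
t: 20.4
eef_pos: [531.8, 227.5, 84.5]
tcp_rot: [3.13, 1.57, -2.913]
ft_force: [0.7, -0.1, -0.6]
opening: 0.005
```

{"op": "carry_out", "data": {"grip": [1,1,1,1,1], "linear": [[-0.04,0,0],[-0.08,0,0],[-0.09,0,0],[-0.04,0,0],[0,0,0]], "turn": [0,0,0,0,0]}}

```text
t: 20.9
eef_pos: [532.9, 227.8, 212.2]
tcp_rot: [0.064, 1.566, 0.304]
ft_force: [-1.2, -0.2, -0.5]
opening: 0.002
```

{"op": "carry_out", "data": {"grip": [-1,-1,-1,-1,-1], "linear": [[0,-0.05,0],[0,-0.06,0],[0,-0.06,0],[0,-0.05,0],[0,0,0]], "turn": [0,0,0,0,0]}}

```text
t: 21.4
eef_pos: [558.3, 118.4, 207.9]
tcp_rot: [3.109, 1.568, -2.936]
ft_force: [-0.7, 0.4, -1.0]
opening: 0.37
```

```bash
python3 - <<'E'
from h import *
go([531.7,227.7,120])
i=cams.camera_info("wrist");sc=cams.read_camera("scene");w=cams.read_camera("wrist");cv2.imwrite("pics/w8.png",w)
a,b=proj(i,[531.7,227.7,95])[0].astype(int);print(a,b)
f=lambda x,s:cv2.resize(x,s,interpolation=cv2.INTER_CUBIC)
c=w[max(b-60,0):b+60,max(a-60,0):a+60]
cv2.imwrite("pics/p3.png",np.hstack([f(sc[180:310,260:380],(400,430)),f(c,(400,430))]))
t=cams.read_camera("top")
for n,im in(("scene",sc),("top",t)):
    o=cv2.imread(f"pics/{n[0]}0.png")
    for q,im2 in(("before",o),("after",im)):
        print(n,q,'orange',[x[1].round(1) for x in blobs(im2,(8,150,120),(20,255,255),60)][:4],'yel',[x[1].round(1) for x in blobs(im2,*YEL,40)])
E
```

```text
t 21.4 tcp [558.3 118.4 207.9] F [-0.7  0.4 -1. ] open 0.37 j [ 0.09  0.41  1.69 -0.    1.05 -1.72]
lin [0.1757 0.2251 0.0003] dist 142.8 jaw 103.63 world turn needed 0.12 turn -0.0007 tilt 0.15
350 184
scene before orange [array([451.9,  10. ]), array([165.6, 119.2]), array([499.6, 103.5]), array([496.1, 120.9])] yel [array([325.4, 223.3]), array([424.8, 247.3]), array([324. , 256.2]), array([439.1, 282.7])]
scene after orange [array([153. , 119.2]), array([445., 148.]), array([126.6, 199.3]), array([193.7, 209.9])] yel [array([288.8, 141.4]), array([325.4, 223.3]), array([424.9, 247.3]), array([323.8, 256.2]), array([439.1, 282.7])]
top before orange [array([461.3,  26.1]), array([387.8,  34.6]), array([420.3,  30.9]), array([475.2,  44. ])] yel [array([179.5, 164. ]), array([102.8, 182. ]), array([189.9, 190.6]), array([119. , 205.4])]
top after orange [array([456.4,  12.2]), array([476.2,  23.2]), array([382.5,  35.6]), array([421.6,  30.5])] yel [array([102.9, 182. ]), array([119. , 205.4])]
```

View pics/p3.png

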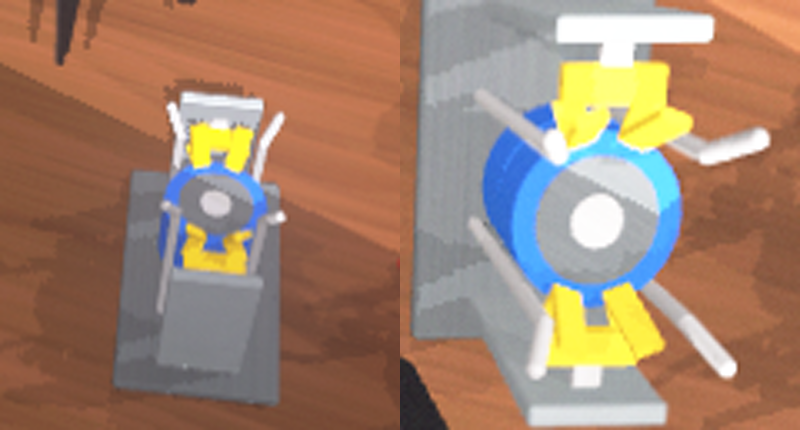

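Both yellow catches lie over the upper disc, and they sit at the same pixels as before loading. The blue side wall now shows a two-disc pile, and the arm is clear. Handing in.

```bash
python3 -c "
from cell import env
print(env.job_done())"
```

```text
the job is handed in; nothing more can be done
None
```

The loose blue disc is loaded in the grey holder, and the job was handed in at about 21.6 s of robot time. I set the disc flat in the mouth, let go, and pressed it straight down with the closed fingertips to about 5 mm below catch level. Then I lifted clear and moved away.

**Last checks:**
- **Press:** the force at full depth was 6.3 N, which matches the spring at about 29 mm of sink (6.4 N).
- **Catch:** the force was gone when I lifted just past catch level, so the catches hold the pile. Both catches show over the upper disc, at the same scene-view pixels as before loading (within 0.2 px).
- **Orange disc:** it was never touched. After the job it measured at (126.6, 199.3) in the scene view, against about (126, 198) read by eye at the start. The colour mask gave no clean "before" figure to compare.

**What disagreed:**
- **Tool length:** the real fingertips sit about 12 mm behind the reported TCP, not 14 mm ahead as stated. Because of this, my first grasp closed above the disc.
- **How I fixed it:** I measured the offset by touching the disc's top, pressing to 50 N at the wrist (the limit is 120 N). I allowed for the offset from then on, and the second grasp held.
- **Top view:** the arm hid the holder's catches in the last top picture, so the catch check rests on the scene and wrist views.

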